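# Show the hidden nut to the bench camera with an inspection mirror

### The arm

A 6-joint arm with a two-finger parallel gripper is mounted at the origin on the work surface. World frame = base frame: x ahead of the robot, y to its left, z up, the work surface at z = 0. Lengths are in m, angles in rad, forces in N, time in s.
With the tool pointing down it reaches from about 0.425 to 0.95 m from the base axis. Payload 3.5 kg.
Tool frame: the origin (TCP) lies on the centre line of the jaws, within the pads' length; the fingertips stand 14 mm ahead of it and the grasp point (between the pads) lies 5 mm behind it (ctrl.finger_overhang is the distance from the TCP to the fingertips, in m); z points along the fingers, y is the line along which they close (so a half turn about z gives the same grasp; the last joint's range is limited). The gripper opens to 85 mm and grips with 20 to 120 N. Pads are 22 mm wide; open, the fingers measure 114 mm over their backs; the gripper's body (76 mm by 85 mm) begins 54 mm behind the grasp point. The pads swing forward as they close: fully open they stand 13 mm farther back than shut.
Start: joints at [0.974, 0.286, 1.577, -0, 1.279, -0.15], TCP at [0.292, 0.609, 0.223] pointing down, gripper open.
Joint ranges: [-2.77, 2.77], [-0.9, 2.22], [0.21, 2.48], [-1.53, 4.67], [0.24, 2.81], [-2.84, 2.84]. Speed limits (rad/s): [2.79, 2.79, 3.14, 3.14, 3.14, 3.14].

### API

Orientations are given as a unit quaternion [x, y, z, w].
In Python, from plant import ctrl gives the robot as it stands.
- The arm moves only by the tool send_rows, never from a script. Its argument "moves" is text: rows parted by semicolons, each of 7 numbers parted by spaces: the turn, a rotation vector about the tool's x, y, z in units of 360 degrees (1.0 is 360 degrees), then the shift along the tool's x, y, z in units of 20 cm (1.0 is 20 cm), then the gripper's target within -1 to 1 (fully open at 1, half-way at 0, shut at -1). A call has 1 to 12 rows; each row is the pose to reach, as a shift and turn from the pose commanded when the call began, along the tool's axes at that moment, turning the shorter way round; what a row does not reach only later rows make up. A row lasts 1/8 s, in which the tool goes at most 62.5 mm and 10.7 degrees, less where a joint would pass 70% of its speed; a pose out of reach is approached as far as the arm can. A call with a number of a shift or a turn outside -1 to 1 is refused whole. A call with a gripper value outside its range is refused whole. The fingers move at their own pace and stop on an object; "newtons" is the grip in N (left out, the last holds). Time passes only in rows, so rows that repeat a pose let the fingers close. It gives the time, the measured TCP pose, the force, the opening and the grip force at its end, in the units of the state.
- ctrl.get_state(): the state, without advancing time (a new reading comes with each control period).
- ctrl.read_camera(name): name is "scene" or "side" or "wrist"; returns a dict with "image" (384x512x3 uint8, red, green, blue), "fovy" (degrees; the focal length in pixels is half the picture's height over the tangent of half this angle, whatever the lens; pixels are square), "cx", "cy" (the principal point, pixels), "extrinsics" (4x4, takes a point from camera to world coordinates). Camera axes: x right, y up, looking along -z (the intrinsics and any distortion apply to the point x, -y, -z); pixel columns grow to the right and rows downward; lengths in m; the calibration is good to about 2 mm. A picture is of the moment at which its call begins. There is no depth.
- ctrl.sign_off(): hands the job in; it is judged then, once.
The state is a dict: "time": time; "qpos": joint angles; "dq": joint speeds; "joint_efforts": joint torques, N m; "eef_pos": TCP position; "tcp_rot": TCP orientation; "contact_force": force on the tool from outside, world axes, zero at the start; "wrist_torque": the same for the moment, N m; "opening": opening from 0.0 (shut) to 1.0 (fully open); "finger_force": force on a finger pad.
Only numpy, scipy, OpenCV 4.12 (cv2) and the standard library are available. Lean on these libraries where they do the work, as an engineer would, in place of code of your own. Each camera call takes 0.05 s, during which the arm holds its last target. There are 200 camera calls.

### The job

Pick the inspection mirror up off the bench by its handle, gripping it gently (the handle is a thin hollow tube: squeeze it with no more than 40 N), and bring its round glass in under the free end of the clamped chair rail, straight below the bolt and in the middle of the bench camera's view. Angle it so that the camera, looking down into the glass, sees the nut on the rail's underside in the centre of the mirror, and finish while still holding the mirror steady in the air at that angle. Do not knock the rail, its stand or the camera, keep the fingers off the mirror's head, and leave the other things on the bench where they are.

Things in the scene. Friction and masses are not known exactly. Their poses are not given: they have to be found in the camera images.
- handle (a point): Middle of the loose inspection mirror's handle, on its axis, half-way up. The handle is a black ribbed round bar, 18 mm thick, 110 mm long, lying level on the bench (axis 9 mm up). x axis: along the handle to the mirror head; z axis: the way the glass faces (up at the start). The tool balances about 25 mm from here towards the head.
- glass (a point): Centre of the round mirror glass (48 mm across), on its shiny side; z points straight out of it. It lies at x 150, y 0, z -2.5 mm in the handle's frame; at the start 6.5 mm above the bench, facing up. The head around it is a steel-framed disc, 52 mm across, 6.5 mm thick, flat on the bench.
- insp_mirror: The whole inspection mirror, 110 g (may vary by a quarter), 231 mm long, one rigid piece (its ball joint is locked): handle, 60 mm of thin steel tube, round mirror head. Origin under the middle of the handle, 9 mm below handle, same axes.
- nut (a point): Lowest face of the steel hex nut (20 mm wide; a thread end stands 4 mm out of it) under the chair rail, 170 mm above the bench, facing straight down. It cannot be seen from above, but the 26 mm domed bolt head on top of the rail stands straight above it.
- work: Clamped chair rail, fixed: pale wood, two oval openings, 400 x 112 x 32 mm, underside 180 mm above the bench. Origin on the bench under the bolt; +y along the rail to its free rounded end, 65 mm from the bolt; z up. To -y it lies on a plywood stand, 160 mm wide, that begins 135 mm from the bolt, with a green C-clamp up to 335 mm high. Under the free end is bare bench.
- lens (a point): Middle of the front of the bench camera's lens (38 mm barrel), 258 mm above the bench, 360 to 420 mm from the bolt on the rail's free-end side. The camera looks along this frame's -y axis, 22 degrees below level; x is level, across the view. The middle of the view passes straight below the bolt, 58 to 82 mm under the nut, depending on that distance.
- facing (a point): The lens point again, with another frame: its z axis lies half-way between straight up and the line of view back towards the lens, so 34 degrees off vertical, leaning to the camera. A mirror in the middle of the view, straight below the nut, shows the nut to the camera when its glass faces along this z; its turn about its own facing does not matter.
- camera: The bench camera and its stand, fixed: a black camera on a steel post (320 mm high) with a round 116 mm foot. Origin on the bench straight below the front of the lens; the camera looks to its own -y; post and foot stand 115 mm behind the lens (+y).
- sanding_block: Bystander: cork sanding block, 67 x 111 x 28 mm; origin in the middle of its underside.
- rasp: Bystander: wood rasp with a turned wooden handle, 260 mm long, up to 29 mm thick; origin on the bench under its middle, x along it towards the blade's tip.
- glue: Bystander: glue bottle, 58 mm across, 165 mm high; origin in the middle of its underside.
- table: The wooden workbench; its top is at height 0 all over. Origin in the middle of the top's width and length, at height 0.
Not all that is in view belongs to the job. Leave any pink look-alike of the insp_mirror alone.

How it is judged:
By the outcome, as a careful person would: the job done as asked, in the order asked, and still so for the second after the job is handed in, while the arm keeps its last pose, push and grip.
It also fails if it takes over 38 s, if anything falls off the work surface, if the arm or the gripper's body presses on something with over 40 N, if the wrist force passes 120 N, or if a joint passes its speed limit or range.

## Working session

There is one attempt and no reset: what is moved stays moved. The work goes in short steps, Python scripts to look and compute and a tool call to move; the robot and the scene stay as the last step left them, time stands still between calls to the robot, and variables do not carry over. Pictures are saved under pics/ and viewed, at most 10 in all, crops included, and the job is handed in when it is done.

Besides the shell and the picture viewer there is one more tool, called as name(argument=value, ...) on one line, values as JSON. send_rows: Moves the arm, as the interface text tells. Its arguments: {"type":"object","properties":{"moves":{"type":"string"},"newtons":{"type":"number"}},"required":["moves"]}

```bash
mkdir -p pics; ls
python3 - <<'E'
from plant import ctrl
import cv2,numpy as np
s=ctrl.get_state(); print({k:np.round(v,3) for k,v in s.items()}, ctrl.finger_overhang)
for n in("scene","side"):
    c=ctrl.read_camera(n); cv2.imwrite(f"pics/{n}0.png",c["image"][:,:,::-1])
    print(n,c["fovy"],c["cx"],c["cy"],np.round(c["extrinsics"],3).tolist(),[k for k in c])
E
```

```text
pics
{'time': np.float64(0.0), 'qpos': array([ 0.974,  0.287,  1.578,  0.   ,  1.279, -0.15 ]), 'dq': array([-0.   ,  0.   , -0.001, -0.001, -0.001, -0.002]), 'joint_efforts': array([ 0.0000e+00, -4.0600e+01, -2.9262e+01, -0.0000e+00,  6.0000e-03,
       -0.0000e+00]), 'eef_pos': array([0.291, 0.608, 0.222]), 'tcp_rot': array([ 0.222,  0.975, -0.001, -0.   ]), 'contact_force': array([-0.025, -0.232,  0.58 ]), 'wrist_torque': array([-0.011, -0.006,  0.038]), 'finger_force': np.float64(0.0), 'opening': np.float64(1.003)} 0.014
scene 56.11972704613332 253.6419429022874 188.62467587606997 [[-0.732, -0.437, 0.523, 0.988], [0.681, -0.46, 0.57, 0.44], [-0.008, 0.773, 0.634, 0.748], [0.0, 0.0, 0.0, 1.0]] ['image', 'fovy', 'cx', 'cy', 'extrinsics']
side 48.69948068744042 255.42028971242485 188.65511884418692 [[0.865, 0.304, -0.398, 0.022], [-0.501, 0.528, -0.686, -0.941], [0.002, 0.793, 0.609, 0.938], [0.0, 0.0, 0.0, 1.0]] ['image', 'fovy', 'cx', 'cy', 'extrinsics']
```

View pics/scene0.png

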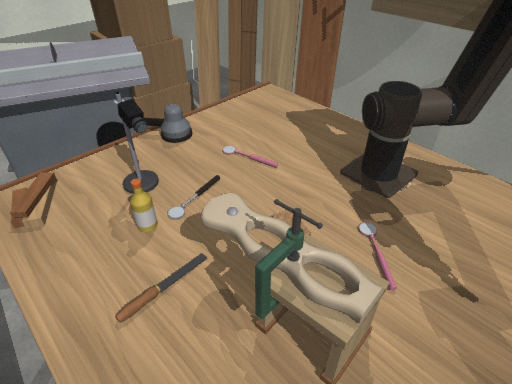

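View pics/side0.png

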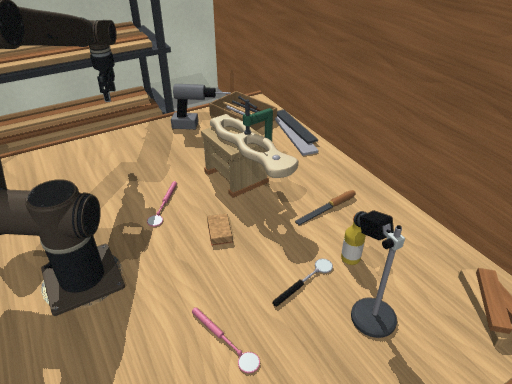

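The wanted mirror is the black-handled one: scene handle (208,186), head (177,213); side handle (288,293), head (324,266). Look-alikes, both pink: scene (230,150)–(276,164) and (368,230)–(392,285). The rasp has a brown handle (140,300), so it is no candidate. The bolt is at scene (232,211) / side (276,157), and the camera head at scene (130,112) / side (378,224). Next I check close crops.

```bash
python3 - <<'E'
import cv2,numpy as np
s=cv2.imread("pics/scene0.png");d=cv2.imread("pics/side0.png")
def crop(i,x,y,w=66,h=50,k=6):
    return cv2.resize(i[y:y+h,x:x+w],(400,300),interpolation=cv2.INTER_CUBIC)
# scale 400/66=6.06
top=np.hstack([crop(s,160,170),crop(d,266,250)])
bot=np.hstack([crop(s,104,86),crop(d,348,200)])
cv2.imwrite("pics/crops.png",np.vstack([top,bot]))
E
cat > h.py <<'E'
import numpy as np,cv2
from scipy.spatial.transform import Rotation as R
def ray(c,u,v):
    f=192/np.tan(np.radians(c["fovy"]/2)); E=c["extrinsics"]
    d=E[:3,:3]@np.array([(u-c["cx"])/f,-(v-c["cy"])/f,-1]); return E[:3,3],d/np.linalg.norm(d)
def plane(c,u,v,z):
    o,d=ray(c,u,v); return o+d*(z-o[2])/d[2]
def tri(c1,p1,c2,p2):
    o1,d1=ray(c1,*p1);o2,d2=ray(c2,*p2)
    t=np.linalg.lstsq(np.c_[d1,-d2],o2-o1,rcond=None)[0]
    a=o1+d1*t[0];b=o2+d2*t[1]; return (a+b)/2,np.linalg.norm(a-b)
def proj(c,p):
    f=192/np.tan(np.radians(c["fovy"]/2)); E=c["extrinsics"]
    q=E[:3,:3].T@(np.asarray(p)-E[:3,3]); return np.array([c["cx"]-f*q[0]/q[2],c["cy"]+f*q[1]/q[2]])
E
```

```text
(no output)
```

View pics/crops.png

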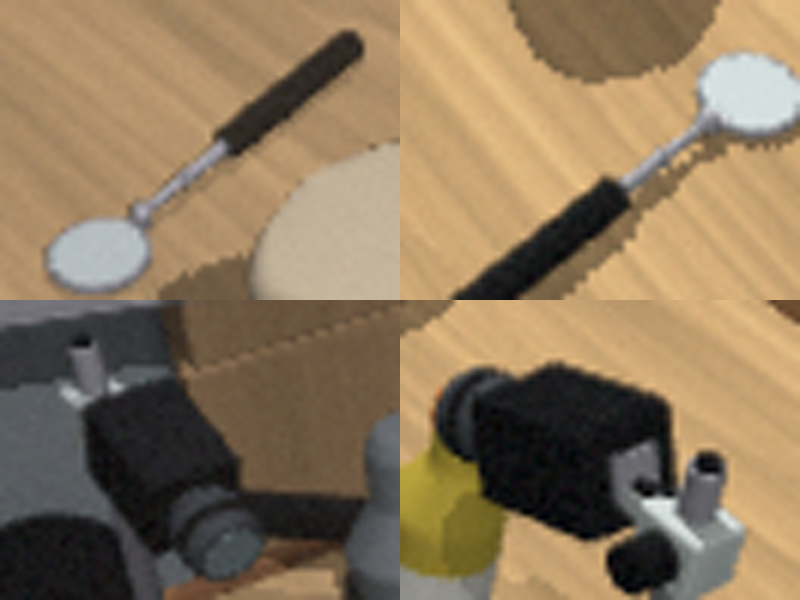

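Top crops: black handle and head, scene glass (176.2,212.3), handle mid (207.7,185.6). Bottom crops: the lens front in the scene view is at (142.1,128). Now I turn these into positions.

```bash
cat > meas.py <<'E'
from h import *
from plant import ctrl
S=ctrl.read_camera("scene");D=ctrl.read_camera("side")
def blob(c,f,box):
    x,y,w,h=box; i=c["image"][y:y+h,x:x+w].astype(int)
    m=f(i).astype(np.uint8); n,l,st,ce=cv2.connectedComponentsWithStats(m)
    k=1+st[1:,4].argmax(); return l==k,(x,y)
def cen(m,o):
    v,u=np.nonzero(m); return u.mean()+o[0],v.mean()+o[1]
grey=lambda i:(i[...,2]>=i[...,0]-12)&(i.sum(2)>330)
dark=lambda i:i.sum(2)<140
for c,n,gb,hb in((S,"scene",(160,196,34,28),(190,168,38,34)),(D,"side",(308,252,34,28),(266,266,46,48))):
    g=cen(*blob(c,grey,gb)); G=plane(c,*g,.0065)
    m,o=blob(c,dark,hb); h=cen(m,o); H=plane(c,*h,.009)
    v,u=np.nonzero(m); P=np.array([plane(c,a+o[0],b+o[1],.009) for a,b in zip(u,v)])[:,:2]
    w=np.linalg.svd(P-P.mean(0))[2][0]; t=(P-P.mean(0))@w
    print(n,np.round(g,1),G.round(4),np.round(h,1),H.round(4),"dist",np.linalg.norm(G-H).round(4),"len",np.ptp(t).round(3),"yaw head",np.degrees(np.arctan2(*(G-H)[1::-1])).round(1),"axis",np.degrees(np.arctan2(w[1],w[0])).round(1))
bs=cen(*blob(S,grey,(222,202,20,18)));bd=cen(*blob(D,grey,(266,149,20,16)))
print("bolt",bs,bd); B,e=tri(S,bs,D,bd); print(B.round(4),e.round(4),plane(S,*bs,.215).round(4),plane(D,*bd,.215).round(4))
L=plane(S,142.1,128,.258); print("lens",L.round(4),"d",np.linalg.norm(L[:2]-B[:2]),"dir",np.degrees(np.arctan2(L[1]-B[1],L[0]-B[0])))
# rail symmetric axis: pale wood mask at top height (scene)
E
python3 meas.py
```

```text
scene [177.6 210.6] [ 0.6146 -0.308   0.0065] [207.5 185.5] [ 0.4767 -0.3399  0.009 ] dist 0.1415 len 0.112 yaw head 13.0 axis 14.0
side [322.1 266. ] [ 0.6149 -0.3088  0.0065] [287.5 293.1] [ 0.4721 -0.3423  0.009 ] dist 0.1467 len 0.113 yaw head 13.2 axis -166.3
bolt (np.float64(231.9041095890411), np.float64(210.95890410958904)) (np.float64(275.73333333333335), np.float64(157.0))
[ 0.6328 -0.0164  0.2134] 0.001 [ 0.6343 -0.0153  0.215 ] [ 0.6311 -0.0182  0.215 ]
lens [ 0.6263 -0.3988  0.258 ] d 0.38241732559602076 dir -90.98584626208238
```

```bash
cat > mv.py <<'E'
from h import *
from plant import ctrl
def rows(targets):
    "targets: list of (pos, Rotation) -> rows in tool axes of the present pose"
    s=ctrl.get_state(); p=s["eef_pos"]; r=R.from_quat(s["tcp_rot"])
    for P,Q in targets:
        print(np.round(np.r_[(r.inv()*Q).as_rotvec()/(2*np.pi),r.inv().apply(np.array(P)-p)/.2],3))
def down(yaw): # tool x at yaw, z down
    c,s_=np.cos(np.radians(yaw)),np.sin(np.radians(yaw))
    return R.from_matrix(np.c_[[c,s_,0],[s_,-c,0],[0,0,-1]])
E
python3 - <<'E'
from mv import *
r=R.from_quat(ctrl.get_state()["tcp_rot"])
rows([([.29,.608,.42],r),([.5,.1,.42],down(193.5)),([.474,-.341,.35],down(193.5)),([.474,-.341,.20],down(193.5))])
E
```

```text
[ 0.     0.     0.     0.006 -0.006 -0.987]
[-0.    -0.    -0.109 -2.039 -1.843 -0.985]
[-0.    -0.    -0.109 -2.874 -3.888 -0.632]
[-0.    -0.    -0.109 -2.874 -3.886  0.118]
```

send_rows(moves="0 0 0 0 0 -0.98 1;0 0 0 0 0 -0.98 1;0 0 0 0 0 -0.98 1;0 0 0 0 0 -0.98 1;0 0 0 -1 -0.92 -0.98 1;0 0 0 -1 -0.92 -0.98 1;0 0 0 -1 -0.92 -0.98 1;0 0 0 -1 -0.92 -0.98 1;0 0 0 -1 -0.92 -0.98 1;0 0 0 -1 -0.92 -0.98 1", newtons=30)

```text
time: 1.45
eef_pos: [0.3928, 0.3551, 0.4184]
tcp_rot: [0.223, 0.975, -0.0, -0.001]
contact_force: [-0.9, -0.6, -0.5]
opening: 0.999
finger_force: 0.0
```

send_rows(moves="0 0 0 -1 -0.92 0 1;0 0 0 -1 -0.92 0 1;0 0 0 -1 -0.92 0 1;0 0 0 -1 -0.92 0 1;0 0 0 -1 -0.92 0 1;0 0 0 -1 -0.92 0 1")

```text
time: 2.2
eef_pos: [0.4938, 0.1038, 0.4182]
tcp_rot: [0.222, 0.975, 0.0, -0.001]
contact_force: [0.6, 0.2, -0.2]
opening: 1.0
finger_force: 0.0
```

send_rows(moves="0 0 0 -0.84 -1 0 1;0 0 0 -0.84 -1 0 1;0 0 0 -0.84 -1 0 1;0 0 0 -0.84 -1 0 1;0 0 0 -0.84 -1 0 1;0 0 0 -0.84 -1 0 1")

```text
time: 2.95
eef_pos: [0.5588, -0.1476, 0.4187]
tcp_rot: [0.221, 0.975, 0.001, -0.001]
contact_force: [0.6, 0.4, 0.6]
opening: 1.006
finger_force: 0.0
```

send_rows(moves="0 0 -0.109 0 -1 0.3 1;0 0 -0.109 0 -1 0.3 1;0 0 -0.109 0 -1 0.3 1;0 0 -0.109 0 -1 0.3 1;0 0 -0.109 0 -1 1 1;0 0 -0.109 0 -1 1 1;0 0 -0.109 0 -1 1 1;0 0 -0.109 0 -1 1 1")

```text
time: 3.95
eef_pos: [0.4729, -0.328, 0.2201]
tcp_rot: [-0.12, 0.993, 0.0, 0.0]
contact_force: [0.5, 0.5, 0.8]
opening: 0.998
finger_force: 0.0
```

Run:
```python
from mv import *
s=ctrl.get_state(); print(s["time"],s["eef_pos"].round(4),s["qpos"].round(3),s["contact_force"].round(2))
c=ctrl.read_camera("wrist"); cv2.imwrite("pics/wrist1.png",c["image"][:,:,::-1])
print(c["fovy"],np.round(c["extrinsics"],3).tolist())
print(proj(c,[.4745,-.341,.009]),proj(c,[.6147,-.3085,.0065]))
```

```text
3.95 [ 0.4729 -0.328   0.2201] [-0.783  0.071  1.829  0.     1.241 -2.594] [0.55 0.54 0.79]
63.9189769775258 [[-0.238, -0.923, -0.302, 0.395], [0.971, -0.227, -0.074, -0.346], [-0.0, -0.311, 0.95, 0.371], [0.0, 0.0, 0.0, 1.0]]
[245.18269351 157.73054147] [245.09810989 262.18528243]
```

View pics/wrist1.png

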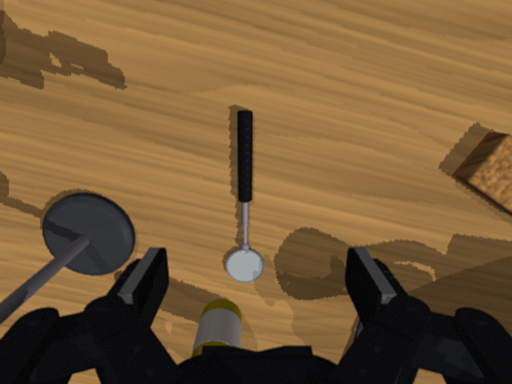

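The wrist view shows the black handle vertically from (245,110) to (245,202) and the glass at (244,265). Both are within 3 px of where I predicted them, so I descend.

send_rows(moves="0 0 0 -0.008 -0.064 0.6 0;0 0 0 -0.008 -0.064 0.6 0;0 0 0 -0.008 -0.064 0.6 0;0 0 0 -0.008 -0.064 0.85 0;0 0 0 -0.008 -0.064 0.99 0;0 0 0 -0.008 -0.064 0.99 0;0 0 0 -0.008 -0.064 0.99 0", newtons=30)

```text
time: 4.88
eef_pos: [0.4791, -0.3436, 0.0257]
tcp_rot: [-0.119, 0.993, -0.003, 0.002]
contact_force: [-0.2, 0.2, 0.2]
opening: 0.5
finger_force: 0.0
```

Run:
```python
from mv import *
s=ctrl.get_state(); print(s["time"],s["eef_pos"].round(4),s["contact_force"].round(2))
c=ctrl.read_camera("wrist"); cv2.imwrite("pics/wrist2.png",c["image"][:,:,::-1])
```

```text
4.875 [ 0.4791 -0.3436  0.0257] [-0.24  0.16  0.16]
```

View pics/wrist2.png

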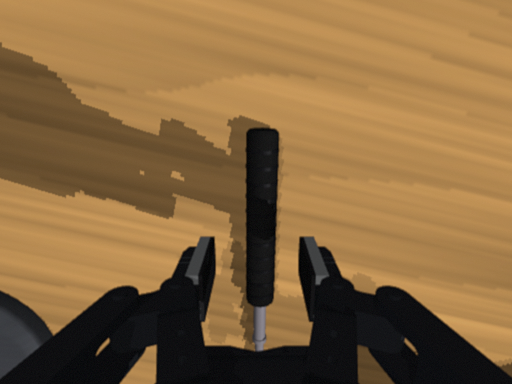

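Run:
```python
from mv import *
c=ctrl.read_camera("wrist");s=ctrl.get_state(); a=plane(c,262,130,.009);b=plane(c,260,303,.009)
print(a,b,(a+b)/2,np.linalg.norm(a-b),s["eef_pos"],np.degrees(np.arctan2(*(b-a)[1::-1])))
```

```text
[ 0.42117388 -0.35405288  0.009     ] [ 0.52951121 -0.32838418  0.009     ] [ 0.47534255 -0.34121853  0.009     ] 0.11133669448590877 [ 0.47857706 -0.34318169  0.02503164] 13.329470067916441
```

send_rows(moves="0 0 0 0 0 0.025 0;0 0 0 0 0 0.025 0")

```text
time: 5.22
eef_pos: [0.4765, -0.3412, 0.0165]
tcp_rot: [-0.119, 0.993, 0.0, -0.0]
contact_force: [-0.1, 0.5, 0.3]
opening: 0.502
finger_force: 0.0
```

send_rows(moves="0 0 0 0 0 0 -1;0 0 0 0 0 0 -1;0 0 0 0 0 0 -1;0 0 0 0 0 0 -1;0 0 0 0 0 0 -1;0 0 0 0 0 0 -1;0 0 0 0 0 0 -1;0 0 0 0 0 0 -1", newtons=30)

```text
time: 6.22
eef_pos: [0.4766, -0.3414, 0.0164]
tcp_rot: [-0.119, 0.993, -0.0, 0.0]
contact_force: [0.4, 0.1, 0.8]
opening: -0.001
finger_force: 0.0
```

send_rows(moves="0 0 0 0 0 -0.1 -1;0 0 0 0 0 -0.2 -1;0 0 0 0 0 -0.3 -1;0 0 0 0 0 -0.4 -1;0 0 0 0 0 -0.5 -1;0 0 0 0 0 -0.6 -1;0 0 0 0 0 -0.6 -1")

```text
time: 7.1
eef_pos: [0.4776, -0.3424, 0.1391]
tcp_rot: [-0.119, 0.993, -0.002, 0.001]
contact_force: [-0.3, 0.0, -0.6]
opening: -0.003
finger_force: 0.0
```

Run:
```python
from mv import *
s=ctrl.get_state(); print(s["qpos"].round(3))
c=ctrl.read_camera("wrist"); 
d=ctrl.read_camera("side");e=ctrl.read_camera("scene")
cv2.imwrite("pics/lift.png",np.hstack([cv2.resize(c["image"],(400,300)),cv2.resize(d["image"][180:330,230:430],(400,300))])[:,:,::-1])
x=np.array([.9725,.2328,0]); p=s["eef_pos"]; 
B=np.array([.6328,-.0164,0]);L=np.array([.6263,-.3988,.258])
v=(L-B);v[2]=0;dist=np.linalg.norm(v);v/=dist
z=.258-dist*np.tan(np.radians(22)); print("glass z",z)
```

```text
[-0.794  0.177  1.869 -0.     1.091 -2.603]
glass z 0.10347805315066763
```

View pics/lift.png

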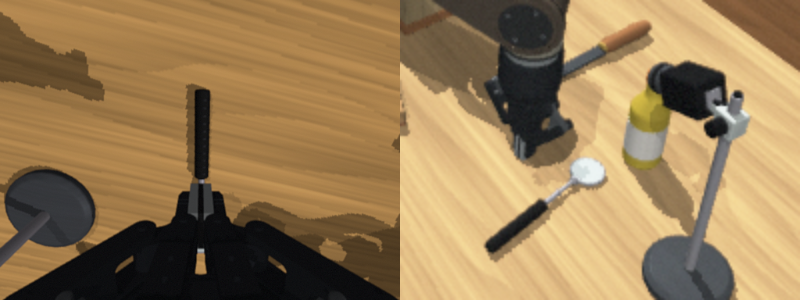

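The gripper shut on nothing and the mirror still lies on the bench. I re-measure where the mirror and the fingertips really are.

```bash
sed -i '/^bs=/,$d' meas.py
python3 - <<'E'
from mv import *
import meas
s=ctrl.get_state();c=ctrl.read_camera("wrist");r=R.from_quat(s["tcp_rot"]);p=s["eef_pos"]
a=plane(c,201*1.28,90*1.28,.009);b=plane(c,201*1.28,178*1.28,.009);print("handle wrist",a,b,(a+b)/2,np.linalg.norm(a-b))
for z in(-.02,-.005,0,.014): print(z,proj(c,p+r.apply([0,0,z])).round(1))
W=c["extrinsics"]; print("cam in tool",r.inv().apply(W[:3,3]-p).round(3))
cv2.imwrite("pics/close.png",cv2.resize(c["image"][200:384,160:360],(800,600))[:,:,::-1])
E
```

```text
scene [177.7 210.6] [ 0.6144 -0.3079  0.0065] [207.6 185.5] [ 0.4766 -0.3397  0.009 ] dist 0.1414 len 0.113 yaw head 13.0 axis 13.5
side [322.  266.2] [ 0.6143 -0.3094  0.0065] [287.5 293.2] [ 0.4718 -0.3426  0.009 ] dist 0.1463 len 0.113 yaw head 13.1 axis -166.4
handle wrist [ 0.41931627 -0.35308848  0.009     ] [ 0.5244478  -0.32744729  0.009     ] [ 0.47188203 -0.34026788  0.009     ] 0.10821326349052778
-0.02 [255.4 262.2]
-0.005 [255.5 247. ]
0 [255.6 242.6]
0.014 [255.6 231.3]
cam in tool [ 0.08   0.001 -0.151]
```

View pics/close.png

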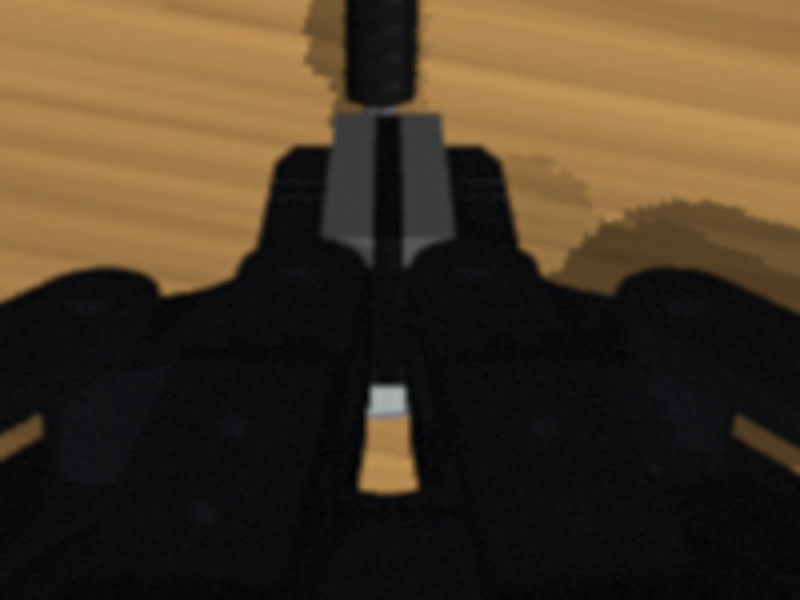

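Run:
```python
from mv import *
s=ctrl.get_state();c=ctrl.read_camera("wrist");r=R.from_quat(s["tcp_rot"]);p=s["eef_pos"]
for x in(.011,0): print(x,[(round(z,3),proj(c,p+r.apply([x,0,z]))[1].round(1)) for z in np.arange(-.06,.02,.01)])
# fingertip in side/scene: expected pixels
for n in("side","scene"):
    k=ctrl.read_camera(n); print(n,[proj(k,p+r.apply([0,0,z])).round(1) for z in(-.014,0,.014)])
    q=proj(k,p).round().astype(int); i=k["image"][q[1]-16:q[1]+17,q[0]-8:q[0]+9].sum(2); print(q); print(i)
```

```text
0.011 [(np.float64(-0.06), np.float64(295.7)), (np.float64(-0.05), np.float64(278.9)), (np.float64(-0.04), np.float64(264.6)), (np.float64(-0.03), np.float64(252.4)), (np.float64(-0.02), np.float64(241.7)), (np.float64(-0.01), np.float64(232.3)), (np.float64(0.0), np.float64(224.1)), (np.float64(0.01), np.float64(216.7))]
0 [(np.float64(-0.06), np.float64(321.4)), (np.float64(-0.05), np.float64(303.1)), (np.float64(-0.04), np.float64(287.4)), (np.float64(-0.03), np.float64(273.9)), (np.float64(-0.02), np.float64(262.1)), (np.float64(-0.01), np.float64(251.7)), (np.float64(0.0), np.float64(242.5)), (np.float64(0.01), np.float64(234.3))]
side [array([291.2, 256.5]), array([290.9, 260.3]), array([290.6, 264. ])]
[291 260]
[[371 335  95  86 103  86 106  91  83 102  90  86  79  72  72  78 101]
 [377 360 147  88  93 100  93  97  69  70  75  87  84  72 100  95  85]
 [366 365 204  81  96  96  90  87 108  85  71  78  75  99  98  89  96]
 [375 371 356 150  89  84  84  95  81  84  91  91 103 100  92  89  82]
 [352 364 360 171 223 347 206  86  78  70  83  55  89 101  78  84  93]
 [327 353 358 16
[... 3702 characters left out ...]
444 446 439 441 450 457 455 462 458 460 459 463 472 468 465]
 [305 445 449 444 444 444 440 441 452 454 450 461 456 453 460 472 462]
 [398 431 443 449 449 444 436 434 442 444 449 450 457 457 454 454 464]
 [406 418 438 444 442 441 445 436 436 440 440 447 451 447 456 451 452]
 [427 417 406 429 435 438 438 439 440 441 441 437 436 445 443 449 455]
 [430 429 414 414 413 438 436 439 438 438 438 433 441 445 448 436 447]
 [435 430 426 428 409 415 432 439 440 437 443 442 435 435 448 440 434]
 [418 432 432 419 438 416 411 413 441 434 433 440 431 431 430 430 444]
 [419 415 437 436 431 424 420 418 424 426 429 436 438 431 435 431 442]
 [420 413 423 429 437 430 423 424 419 436 431 427 427 439 435 428 435]]
```

The fingertips image about 20 mm further back than stated: in all three views they end near or slightly behind the TCP. That explains the empty close, with the tips above the handle. I go back down lower with the jaws narrowed, watching the force.

send_rows(moves="0 0 0 0 0 0 -0.35;0 0 0 0 0 0 -0.35;0 0 0 0 0 0 -0.35;0 0 0 0 0 0.3 -0.35;0 0 0 0 0 0.5 -0.35;0 0 0 0 0 0.58 -0.35;0 0 0 0 0 0.62 -0.35;0 0 0 0 0 0.62 -0.35")

```text
time: 8.55
eef_pos: [0.4773, -0.342, 0.0134]
tcp_rot: [-0.119, 0.993, -0.001, 0.001]
contact_force: [0.6, 0.2, 0.4]
opening: 0.325
finger_force: 0.0
```

send_rows(moves="0 0 0 0 0 0.02 -0.35;0 0 0 0 0 0.035 -0.35;0 0 0 0 0 0.035 -0.35")

```text
time: 8.93
eef_pos: [0.4766, -0.3414, 0.0056]
tcp_rot: [-0.119, 0.993, -0.0, 0.0]
contact_force: [-0.6, -0.7, 0.3]
opening: 0.327
finger_force: 0.0
```

send_rows(moves="0 0 0 0 0 0.01 -0.35;0 0 0 0 0 0.02 -0.35;0 0 0 0 0 0.02 -0.35")

```text
time: 9.3
eef_pos: [0.4764, -0.3412, 0.0012]
tcp_rot: [-0.119, 0.993, 0.0, -0.0]
contact_force: [0.8, -0.1, 0.1]
opening: 0.326
finger_force: 0.0
```

send_rows(moves="0 0 0 0 0 0.01 -0.35;0 0 0 0 0 0.02 -0.35;0 0 0 0 0 0.02 -0.35")

```text
time: 9.68
eef_pos: [0.4764, -0.3412, -0.0029]
tcp_rot: [-0.119, 0.993, 0.0, -0.0]
contact_force: [-1.0, 0.2, -0.3]
opening: 0.321
finger_force: 0.0
```

Run:
```python
from mv import *
c=ctrl.read_camera("wrist");cv2.imwrite("pics/close2.png",cv2.resize(c["image"][150:350,130:380],(750,600))[:,:,::-1])
s=ctrl.get_state();r=R.from_quat(s["tcp_rot"]);p=s["eef_pos"]
for y in(.0138,.02,):
  for x in(.011,): print(y,[(round(z,3),((proj(c,p+r.apply([x,y,z]))-[130,150])*3).round(0)) for z in np.arange(-.03,.016,.005)])
```

```text
0.0138 [(np.float64(-0.03), array([469., 308.])), (np.float64(-0.025), array([466., 291.])), (np.float64(-0.02), array([463., 276.])), (np.float64(-0.015), array([461., 261.])), (np.float64(-0.01), array([458., 248.])), (np.float64(-0.005), array([456., 235.])), (np.float64(0.0), array([454., 223.])), (np.float64(0.005), array([452., 212.])), (np.float64(0.01), array([450., 201.])), (np.float64(0.015), array([448., 191.]))]
0.02 [(np.float64(-0.03), array([511., 308.])), (np.float64(-0.025), array([507., 291.])), (np.float64(-0.02), array([503., 276.])), (np.float64(-0.015), array([499., 261.])), (np.float64(-0.01), array([495., 248.])), (np.float64(-0.005), array([492., 235.])), (np.float64(0.0), array([489., 223.])), (np.float64(0.005), array([486., 212.])), (np.float64(0.01), array([483., 201.])), (np.float64(0.015), array([480., 191.]))]
```

View pics/close2.png

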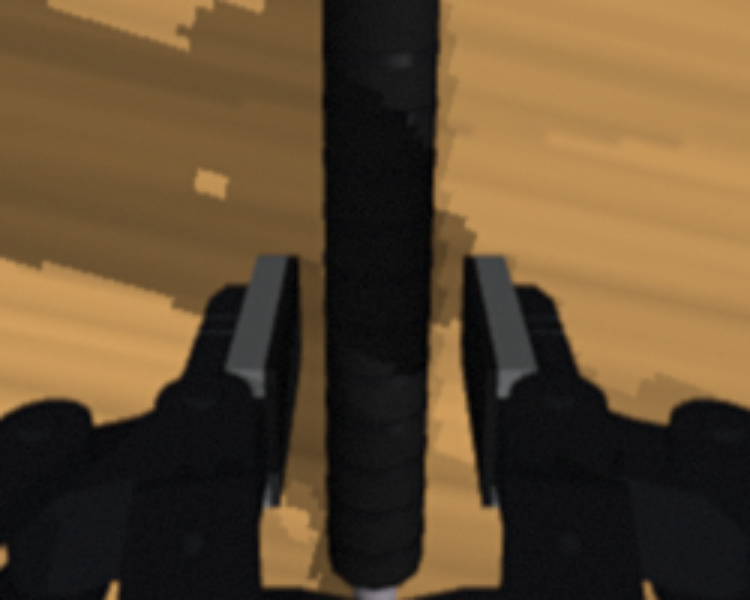

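The fingertips sit at row 257, about 13 mm behind the TCP and so about 10 mm above the bench. The handle is centred between the jaws. I go 6 mm lower and close.

send_rows(moves="0 0 0 0 0 0.015 -0.35;0 0 0 0 0 0.03 -0.35;0 0 0 0 0 0.03 -0.35;0 0 0 0 0 0.03 -1;0 0 0 0 0 0.03 -1;0 0 0 0 0 0.03 -1;0 0 0 0 0 0.03 -1;0 0 0 0 0 0.03 -1", newtons=32)

```text
time: 10.72
eef_pos: [0.4773, -0.3419, -0.0075]
tcp_rot: [-0.119, 0.993, -0.001, 0.001]
contact_force: [-1.2, 0.8, 6.2]
opening: 0.2
finger_force: 33.6
```

send_rows(moves="0 0 0 0 0 -0.05 -1;0 0 0 0 0 -0.1 -1;0 0 0 0 0 -0.2 -1;0 0 0 0 0 -0.3 -1;0 0 0 0 0 -0.4 -1;0 0 0 0 0 -0.5 -1;0 0 0 0 0 -0.5 -1")

```text
time: 11.6
eef_pos: [0.4779, -0.3426, 0.0943]
tcp_rot: [-0.119, 0.993, -0.002, 0.002]
contact_force: [0.2, 1.2, -0.9]
opening: 0.197
finger_force: 31.3
```

Run:
```python
from mv import *
import meas
from meas import S,D,blob,cen,grey
print("bottle",plane(D,352,260,.0),plane(S,147,230,0))
s=ctrl.get_state();p=s["eef_pos"];r=R.from_quat(s["tcp_rot"]); print(p,s["opening"],s["finger_force"],s["contact_force"])
# glass predicted: moved with the tool by about lift
G0=np.array([.6172,-.3068,.0065+p[2]+.0075])
for c,n in((S,"scene"),(D,"side")):
    q=proj(c,G0); b=(int(q[0])-20,int(q[1])-18,40,36); m,o=blob(c,lambda i:(i[...,2]>=i[...,0]-12)&(i.sum(2)>420),b)
    print(n,q.round(1),np.round(cen(m,o),1),m.sum())
    globals()[n]=cen(m,o)
print(tri(S,scene,D,side))
```

```text
Traceback (most recent call last):
  File "meas.py", line 13, in <module>
    g=cen(*blob(c,grey,gb)); G=plane(c,*g,.0065)
           ~~~~^^^^^^^^^^^
  File "meas.py", line 7, in blob
    k=1+st[1:,4].argmax(); return l==k,(x,y)
        ~~~~~~~~~~~~~~~^^
ValueError: attempt to get argmax of an empty sequence
```

```bash
sed -i '/^for c,n,gb/,$d' meas.py
cat > glass.py <<'E'
from mv import *
from meas import S,D,blob,cen
s=ctrl.get_state();p=s["eef_pos"];r=R.from_quat(s["tcp_rot"])
def look(G0,show=True):
    px={}
    for c,n in((S,"scene"),(D,"side")):
        q=proj(c,G0); b=(int(q[0])-20,int(q[1])-18,40,36)
        m,o=blob(c,lambda i:(i[...,2]>=i[...,0]-12)&(i.sum(2)>420),b); px[n]=cen(m,o)
        print(n,"pred",q.round(1),"seen",np.round(px[n],1),m.sum())
    G,e=tri(S,px["scene"],D,px["side"]); print("glass",G.round(4),"err",e.round(4)); return G
E
python3 - <<'E'
from glass import *
print("bottle",plane(D,352,260,.0),plane(S,147,230,0)); print(p,s["opening"],s["contact_force"])
G=look([.6172,-.3068,.0065+p[2]+.0075]); print("in tool",r.inv().apply(G-p).round(4))
E
```

```text
bottle [ 7.10825476e-01 -3.30041415e-01 -1.11022302e-16] [ 0.72188769 -0.30600371  0.        ]
[ 0.47597441 -0.34072875  0.0902955 ] 0.1956760099842129 [ 0.36790706  0.52875452 -1.94571345]
scene pred [172.2 186. ] seen [171.1 186.5] 155
side pred [325.7 241.2] seen [325.5 241.6] 203
glass [ 0.6187 -0.3073  0.1029] err 0.0036
in tool [-0.1465 -0.0011 -0.0127]
```

send_rows(moves="0 0 0 -0.06 0.24 0 -1;0 0 0 -0.12 0.48 0 -1;0 0 0 -0.177 0.73 0 -1;0 0 0 -0.177 0.73 0 -1")

```text
time: 12.3
eef_pos: [0.4752, -0.1876, 0.0897]
tcp_rot: [-0.121, 0.993, 0.001, -0.002]
contact_force: [0.3, 0.4, -1.8]
opening: 0.195
finger_force: 31.5
```

```bash
cat > plan.py <<'E'
from mv import *
B=np.array([.6328,-.0164]);L=np.array([.6263,-.3988])
u=(L-B)/np.linalg.norm(L-B);d=np.linalg.norm(L-B);zg=.258-d*np.tan(np.radians(22))
GT=np.r_[B,zg]; n=np.r_[u*np.sin(np.radians(34)),np.cos(np.radians(34))]
def target(t,off=(0,0,0),psi=0,n=n):
    "tool x = -handle dir, handle dir ~ +x in the glass plane, turned psi deg about n"
    h=np.cross(np.r_[-u,0]*1.0,[0,0,1]); h=h-h.dot(n)*n; h/=np.linalg.norm(h)
    if h[0]<0: h=-h
    h=R.from_rotvec(np.radians(psi)*n).apply(h)
    Q=R.from_matrix(np.c_[-h,np.cross(-n,-h),-n])
    return GT+off-Q.apply(t),Q
E
python3 - <<'E'
from plan import *
t=[-.147,-.001,-.0135]; s=ctrl.get_state(); print(s["eef_pos"],s["qpos"].round(2))
P,Q=target(t); print(GT,n,P,Q.as_matrix().round(2).tolist())
rows([target(t,(0,-.15,.0)),target(t,(0,-.12,.0)),(P,Q)])
E
```

```text
[ 0.47516834 -0.18757299  0.08967566] [-0.57  0.08  2.08  0.    0.99 -2.39]
[ 0.6328     -0.0164      0.10347805] [-0.00950374 -0.55911214  0.82903757] [ 0.48596362 -0.00552474  0.09284524] [[-1.0, 0.01, 0.01], [0.02, 0.83, 0.56], [0.0, 0.56, -0.83]]
[-0.093 -0.013  0.04  -0.091  0.143 -0.016]
[-0.093 -0.013  0.04  -0.127  0.288 -0.015]
[-0.093 -0.013  0.04  -0.271  0.871 -0.014]
```

send_rows(moves="-0.023 -0.003 0.01 -0.02 0.04 0 -1;-0.046 -0.006 0.02 -0.04 0.07 -0.01 -1;-0.07 -0.01 0.03 -0.07 0.11 -0.01 -1;-0.093 -0.013 0.04 -0.091 0.143 -0.016 -1;-0.093 -0.013 0.04 -0.091 0.143 -0.016 -1;-0.093 -0.013 0.04 -0.091 0.143 -0.016 -1")

```text
time: 13.05
eef_pos: [0.4874, -0.1596, 0.0943]
tcp_rot: [0.01, 0.957, 0.289, 0.006]
contact_force: [0.2, 0.8, -1.3]
opening: 0.195
finger_force: 31.6
```

Run:
```python
from glass import *
from plan import *
print(s["time"],p,s["qpos"].round(2),s["contact_force"].round(2))
print("n actual",-r.as_matrix()[:,2].round(3),n.round(3))
G0=p+r.apply([-.147,-.001,-.0135]); print(G0)
G=look(G0); print("in tool",r.inv().apply(G-p).round(4))
t=[-.147,-.001,-.0135]
rows([target(t,(0,-.15,0)),target(t,(0,-.08,0)),target(t,(0,-.03,0)),target(t)])
```

```text
13.15 [ 0.48764431 -0.15897657  0.09489965] [-0.74  0.26  1.95  0.45  1.36 -2.48] [ 0.74  0.63 -0.68]
n actual [-0.017 -0.553  0.833] [-0.01  -0.559  0.829]
[ 0.63436852 -0.1704005   0.10646469]
scene pred [195.4 212.1] seen [204. 205.] 1
side pred [302.5 211. ] seen [305.6 211.3] 92
glass [ 0.62   -0.1776  0.1168] err 0.0322
in tool [-0.1329 -0.0015 -0.0263]
[-0.001  0.001 -0.     0.009  0.009  0.018]
[-0.001  0.001 -0.     0.016  0.3    0.212]
[-0.001  0.001 -0.     0.022  0.508  0.35 ]
[-0.001  0.001 -0.     0.025  0.633  0.433]
```

send_rows(moves="-0.001 0.001 0 0.012 0.15 0.11 -1;-0.001 0.001 0 0.016 0.3 0.212 -1;-0.001 0.001 0 0.02 0.42 0.29 -1;-0.001 0.001 0 0.022 0.508 0.35 -1;-0.001 0.001 0 0.024 0.58 0.4 -1;-0.001 0.001 0 0.025 0.633 0.433 -1;-0.001 0.001 0 0.025 0.633 0.433 -1;-0.001 0.001 0 0.025 0.633 0.433 -1;-0.001 0.001 0 0.025 0.633 0.433 -1")

```text
time: 14.28
eef_pos: [0.4862, -0.0063, 0.0928]
tcp_rot: [0.009, 0.956, 0.293, 0.003]
contact_force: [0.3, 0.0, -1.8]
opening: 0.197
finger_force: 31.6
```

Run:
```python
from glass import *
from plan import *
print(s["time"],p,s["qpos"].round(2),s["contact_force"].round(2))
print("n actual",-r.as_matrix()[:,2].round(3),n.round(3))
t=[-.147,-.001,-.0135];G0=p+r.apply(t); print(G0,GT); rows([target(t)])
im=[]
for c in(S,D):
    q=proj(c,G0).round().astype(int);print(q,proj(c,GT)); a=c["image"][q[1]-50:q[1]+50,q[0]-67:q[0]+66]; im.append(cv2.resize(a,(400,300),interpolation=cv2.INTER_CUBIC))
W=ctrl.read_camera("wrist");im.append(cv2.resize(W["image"],(400,300)));print("wrist",proj(W,G0)*400/512)
q=proj(W,G0).round().astype(int);im.append(cv2.resize(W["image"][q[1]-60:q[1]+60,q[0]-80:q[0]+80],(400,300)) if 60<q[1]<324 else np.zeros((300,400,3),np.uint8))
cv2.imwrite("pics/fin.png",np.vstack([np.hstack(im[:2]),np.hstack(im[2:])])[:,:,::-1])
```

```text
14.375 [ 0.48610229 -0.00611849  0.09279804] [-0.5   0.14  2.11  0.55  1.25 -2.32] [-0.1  -0.36 -0.4 ]
n actual [-0.011 -0.56   0.828] [-0.01  -0.559  0.829]
[ 0.63290844 -0.01739942  0.10342559] [ 0.6328     -0.0164      0.10347805]
[ 0.     0.    -0.     0.001  0.003  0.001]
[234 245] [234.29396204 244.92238315]
[275 185] [274.8309014  185.23080274]
wrist [198.4833794  355.78870547]
```

View pics/fin.png

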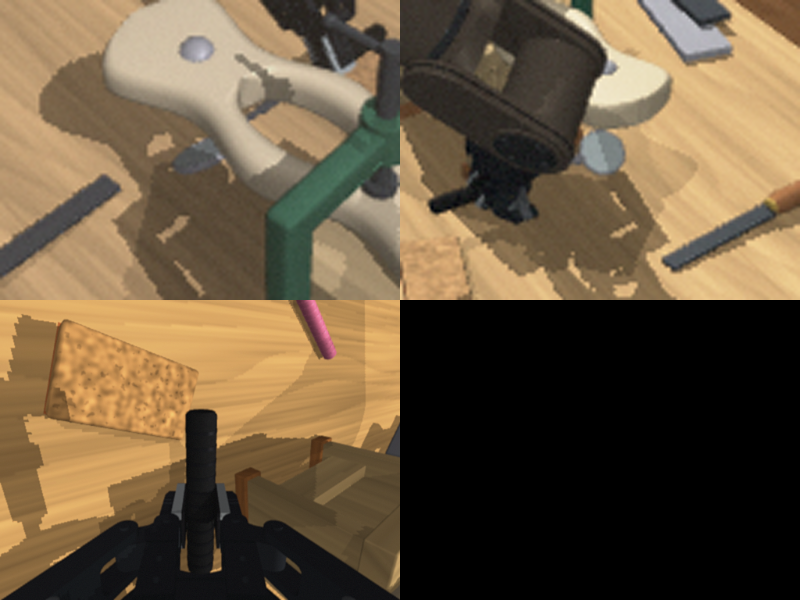

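Side crop: the glass is at about (275.5,185.7) px against a predicted (274.8,185.2), tilted towards the camera. The wrist crop shows the handle straight in the jaws. The scene crop shows the head under the rail, part hidden. One numeric tilt check remains: the glass outline in the side view and the handle tail in the wrist view.

Run:
```python
from glass import *
from plan import *
t=[-.147,-.001,-.0135];G0=p+r.apply(t)
q=proj(D,G0).round().astype(int);x,y=q[0]-14,q[1]-14
i=D["image"][y:y+28,x:x+28].astype(int)
m=((i[...,2]>=i[...,0]-8)&(i.sum(2)>260)).astype(np.uint8)
for row in m: print("".join(".#"[v] for v in row))
cs=max(cv2.findContours(m,cv2.RETR_EXTERNAL,cv2.CHAIN_APPROX_NONE)[0],key=len)
print("seen",cv2.fitEllipse(cs))
a=np.linspace(0,2*np.pi,60)
def pred(Q,rad=.0255): return cv2.fitEllipse(np.array([proj(D,G0+Q.apply([rad*np.cos(k),rad*np.sin(k),0]))-[x,y] for k in a],np.float32))
print("pred",pred(r))
for nm,ax in(("roll",[1,0,0]),("pitch",[0,1,0])):
    for d in(-6,6): print(nm,d,[np.round(v,1) for v in pred(r*R.from_rotvec(np.radians(d)*np.array(ax)))])
W=ctrl.read_camera("wrist")
b=W["image"].sum(2)[100:200,235:280]; dk=b<130; v,u=np.nonzero(dk); print("tail top row",100+v.min(),"cols",[ (235+np.nonzero(dk[k])[0][[0,-1]]).tolist() for k in(55,75,95) if dk[k].any()])
print("pred tail",[proj(W,p+r.apply([xx,0,zz])).round(1) for xx in(.054,.056) for zz in(-.0255,-.0165,-.0075)])
```

```text
............................
............................
............................
............................
............................
............................
............................
............###.............
..........######............
.........#########..........
........###########.........
.......#############........
.......##############.......
.......##############.......
.......##############.......
.....################.......
.....################.......
.....################.......
........#############.......
.........###########........
..........#########.........
............#####...........
............................
............................
............................
............................
............................
............................
seen ((13.082037925720215, 14.3642578125), (13.514880180358887, 14.740482330322266), 103.96867370605469)
pred ((13.905177116394043, 14.412701606750488), (13.701371192932129, 15.626009941101074), 130.4296417236328)
roll -6 [array([13.9, 14.4]), array([14. , 15.6]), np.float64(142.4)]
roll 6 [array([13.9, 14.4]), array([13.3, 15.6]), np.float64(120.4)]
pitch -6 [array([13.9, 14.4]), array([14.3, 15.6]), np.float64(123.4)]
pitch 6 [array([13.9, 14.4]), array([12.9, 15.6]), np.float64(135.4)]
tail top row 140 cols [[238, 276], [238, 276], [239, 275]]
pred tail [array([255.3, 154.8]), array([255.4, 150.7]), array([255.4, 147. ]), array([255.3, 150. ]), array([255.4, 146.2]), array([255.4, 142.8])]
```

Run:
```python
from mv import *
D=ctrl.read_camera("side");S=ctrl.read_camera("scene")
print(proj(D,[.6263,-.3988,.258]),plane(D,357,218,.258),tri(S,(142.1,128),D,(357,218)))
s=ctrl.get_state();print(s["time"],s["eef_pos"],s["opening"],s["finger_force"],abs(s["dq"]).max())
```

```text
[358.58795709 217.5948553 ] [ 0.62198484 -0.39801735  0.258     ] (array([ 0.62463263, -0.39800756,  0.25730745]), np.float64(0.0038351387315327494))
14.675 [ 0.48596656 -0.0056905   0.09281229] 0.19440313455078478 31.6430202126503 0.0014155368267959932
```

The lens position agrees across both views to within 2–4 mm. The arm is still and the grip is 31.6 N, so I hand the job in.

```bash
python3 -c "
from plant import ctrl
print(ctrl.sign_off())"
```

```text
the job is handed in; nothing more can be done
None
```

I handed the job in with the mirror held steady at about 32 N under the bolt, its glass about 1 mm and 0.1° from the target worked out from the images, but I couldn't see the bench camera's own view and sign-off gave no verdict; the first grasp closed on nothing (fingertips about 25 mm shorter than stated), the second held.

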